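# Pull the snug red snap cap off a racked vial with the cap puller

### The job

Open the red-capped vial without touching its cap with the gripper: pick up the forked cap puller, slide the fork in level under the red cap's rim until its throat stop rests lightly against the glass neck (the stop is wherever the last user clamped it, so feel for it and do not shove), then pull straight up until the cap pops off. Carry the cap away lying level on the fork and set the puller down upright in the steel tray with the cap still riding on it; leave the white-capped vials closed and the loose dose cup and tablet vial where they are.

Things in the scene. Friction and masses are not known exactly. Their poses are not given: they have to be found in the camera images.
- puller: Steel cap puller, C-shaped from the side, 0.14-0.23 kg, loose, on its forked foot. Origin: underside of the fork under the grip; z up, fork opens to +x. Fork plate z 0-4 mm, 45 wide; slot 25 wide, flared tips at x=+31. Brass throat stop 19 wide ends the slot, its face clamped anywhere from x=-14 to -5 (varies, not measured). Strap x -32 to -27; arm over the slot at z 39-44, x -32 to +14.
- puller_grip (a point): Grip point of the puller, 66 mm straight above its origin, axes as the puller's. The black grip stands on the arm: 22 mm (x) by 12 mm (y), from z 44 to its rounded top at z 82 above the puller's origin. Squeeze it across its 12 mm (along y) from above; fingertips just clear the arm.
- vial_red: Amber glass vial with the red cap, fixed in any of the rack's three places. Origin: centre of its foot, z up. Neck 20 mm in diameter, mouth at z=82.5. Bare neck can be reached from the rack's front between the retaining plate's top (z=57) and the seated cap's rim (z=66.5): a gap 9.5 mm high. Rest the stop on the neck with 1 to 8 N; 12 N from the puller counts as forcing the glass.
- cap_red: Red ribbed snap cap, 20 g, loose but snug on vial_red. Origin: centre of its underside, z up. Bottom rim 40 mm across, 3.5 thick; opening below 23 mm; skirt 35 mm across; 20 mm high. Seated, its origin is 66.5 mm above vial_red's. A sprung bead in the neck holds it: it lets go at an upward pull of about 8 to 18 N within the first 3 mm, and is clear of the neck after 16 mm.
- cap_white_1: White snap cap of the same make on the second vial; stays on.
- cap_white_2: White snap cap of the same make on the third vial; stays on.
- vial_rack: Two-deck vial rack, fixed, 66 (x) x 216 (y) mm, top of its aluminium retaining plate at z = 67; at the plate's four corners low screw heads 6.5 mm high. Origin: centre of the underside; the three vials stand in a row along its y axis, 64 mm apart, the middle one at y = 0, their feet at z = 10. Its -x side is the front, clear for the puller.
- tray: Steel tray, fixed, 136 (x) x 246 (y) mm outside. Origin: centre of the underside; floor's top at z = 2, rim 16 mm high, inner floor 130 x 240 mm. It is empty.
- dose_cup: Small dosing cup with red contents, 36 mm across, 34 mm high, loose, right of the rack. Origin: centre of its underside. Not to be disturbed.
- tablet_vial: White-capped tablet vial, 34 mm across, 60 mm high, loose, at the back right. Origin: centre of its underside. Not to be disturbed.
Not all that is in view belongs to the job. Leave any black or blue look-alike of the cap_red alone.

How it is judged:
By the outcome, as a careful person would: the job done as asked, in the order asked, and still so for the second after the job is handed in, with the robot touching nothing.
It also fails if it takes over 72 s, if anything falls off the work surface, if the arm or the gripper's body presses on something with over 40 N, if the wrist force passes 120 N, or if a joint passes its speed limit or range.

### The arm

A 6-joint arm with a two-finger parallel gripper is mounted at the origin on the work surface; the furniture and walls round the work are solid. World frame = base frame: x ahead of the robot, y to its left, z up, the work surface at z = 0. Lengths are in m, angles in rad, forces in N, time in s.
With the tool pointing down it reaches from about 0.375 to 0.975 m from the base axis. Payload 3.8 kg.
Tool frame: the origin (TCP) lies midway between the tips of the shut fingers; the grasp point (between the pads) lies 19 mm behind it; z points along the fingers, y is the line along which they close (so a half turn about z gives the same grasp; the last joint's range is limited). The gripper opens to 85 mm and grips with 20 to 120 N. Pads are 22 mm wide; open, the fingers measure 114 mm over their backs; the gripper's body (76 mm by 85 mm) begins 54 mm behind the grasp point. The pads swing forward as they close: fully open they stand 13 mm farther back than shut.
Start: joints at [1.254, 0.264, 1.604, -0, 1.274, -0.037], TCP at [0.186, 0.649, 0.231] pointing down, gripper open.
Joint ranges: [-2.63, 2.63], [-0.94, 2.18], [0.31, 2.57], [-1.31, 4.45], [0, 2.66], [-2.55, 2.55]. Speed limits (rad/s): [2.57, 2.57, 3.14, 3.14, 3.14, 3.14].

### API

Orientations are given as a rotation vector (axis times angle).
In Python, from workcell import bot, read_camera, camera_info, ticket gives the robot as it stands.
- The arm moves only by the tool servo_tool, never from a script. Its argument "targets" is a list of rows, each an object of numbers: "hand": the closure, from -1 (fully open) to 1 (shut); "x", "y", "z": the shift along the tool's x, y, z as a fraction of full scale; "roll": the turn about the tool's z as a fraction of full scale. In form: [{"hand": .., "x": .., "y": .., "z": .., "roll": ..}, ...]. A call has 1 to 10 rows; each row is the pose to reach, as a shift and turn from the pose commanded when the call began, along the tool's axes at that moment, turning the shorter way round; what a row does not reach only later rows make up. Full scale, the value 1, is 50 cm for a shift and 180 degrees for a turn. A row lasts 1/12 s, in which the tool goes at most 41.7 mm and 7.16 degrees, less where a joint would pass 70% of its speed; a pose out of reach is approached as far as the arm can. A call with a number of a shift or a turn outside -1 to 1 is refused whole. A call with a gripper value outside its range is refused whole. The fingers move at their own pace and stop on an object; "grip_force" is the grip in N (left out, the last holds). Time passes only in rows, so rows that repeat a pose let the fingers close. It gives the time, the measured TCP pose, the force, the opening and the grip force at its end, in the units of the state.
- bot.read_state(): the state, without advancing time (a new reading comes with each control period).
- read_camera(name): name is "scene" or "top" or "wrist"; returns the picture (420x560x3 uint8, red, green, blue); there is no depth.
- camera_info(name): a dict with "fx", "fy", "cx", "cy" (pixels), "eye" and "orientation" of the camera in the world; the wrist camera has in their place "T_tool_cam" (4x4, takes a point from camera to tool coordinates, whose origin is the TCP and whose axes are the flange's). Camera axes: x right, y down, z forward; pixel columns grow to the right and rows downward; lengths in m; the calibration is good to about 2 mm. The wrist camera is an equidistant fisheye: a pixel r from the principal point sees the ray r / f radians off the axis. A picture is of the moment at which its call begins: read the wrist's pose just before it. camera_info takes no time and is no camera call.
- ticket.finish_job(): hands the job in; it is judged then, once.
The state is a dict: "time": time; "q": joint angles; "joint_vel": joint speeds; "joint_torque": joint torques, N m; "tool_pos": TCP position; "tcp_rot": TCP orientation; "wrist_force": force on the tool from outside, world axes, zero at the start; "torque": the same for the moment, N m; "width": opening from 0.0 (shut) to 1.0 (fully open); "grip_force": force on a finger pad.
Only numpy, scipy, OpenCV 4.12 (cv2) and the standard library are available. Lean on these libraries where they do the work, as an engineer would, in place of code of your own. Each camera call takes 0.05 s, during which the arm holds its last target. There are 200 camera calls.

## Working session

There is one attempt and no reset: what is moved stays moved. The work goes in short steps, Python scripts to look and compute and a tool call to move; the robot and the scene stay as the last step left them, time stands still between calls to the robot, and variables do not carry over. Pictures are saved under pics/ and viewed, at most 10 in all, crops included, and the job is handed in when it is done.

Besides the shell and the picture viewer there is one more tool, called after "Emit:" in YAML: its name, and indented under it one key for each argument. servo_tool: Moves the arm, as the interface text tells. Its arguments: {"type":"object","properties":{"targets":{"type":"array"},"grip_force":{"type":"number"}},"required":["targets"]}

```bash
mkdir -p pics
python3 - <<'E'
from workcell import bot, read_camera, camera_info
import cv2,numpy as np
np.set_printoptions(precision=4,suppress=True)
print(bot.read_state())
for n in ("scene","top"):
    im=read_camera(n); cv2.imwrite(f"pics/{n}0.png",cv2.cvtColor(im,cv2.COLOR_RGB2BGR)); print(n,camera_info(n))
print(camera_info("wrist"))
E
```

```text
{'time': 0.0, 'q': array([ 1.2541,  0.2647,  1.6054, -0.    ,  1.2737, -0.0369]), 'joint_vel': array([ 0.0007, -0.0002,  0.0006, -0.0019,  0.002 , -0.0001]), 'joint_torque': array([ -0.0003, -51.5116, -36.7305,  -0.0004,   0.0131,  -0.    ]), 'tool_pos': array([0.1862, 0.648 , 0.23  ]), 'tcp_rot': array([-0.438 , -3.1105,  0.0035]), 'wrist_force': array([ 0.322 , -0.3651, -0.4671]), 'torque': array([ 0.0158,  0.0018, -0.002 ]), 'grip_force': 0.0, 'width': 0.9974271587084972}
scene {'fx': 500.99404294731534, 'fy': 500.99404294731534, 'cx': 279.2822914929324, 'cy': 213.76771567909958, 'eye': array([-0.331 , -0.4563,  0.9207]), 'orientation': array([-2.045 ,  1.1864, -0.5135])}
top {'fx': 542.1223694958534, 'fy': 542.1223694958534, 'cx': 275.869353903584, 'cy': 214.8463644958433, 'eye': array([0.3744, 0.01  , 1.3018]), 'orientation': array([-2.1919,  2.1543, -0.0764])}
{'fx': 325.19226210127806, 'fy': 325.19226210127806, 'cx': 274.919929166687, 'cy': 207.99707850806158, 'T_tool_cam': array([[-0.    , -0.9651, -0.2619,  0.0665],
       [ 1.    , -0.0001,  0.0001, -0.0003],
       [-0.0001, -0.2619,  0.9651, -0.1421],
       [ 0.    ,  0.    ,  0.    ,  1.    ]])}
```

View pics/scene0.png

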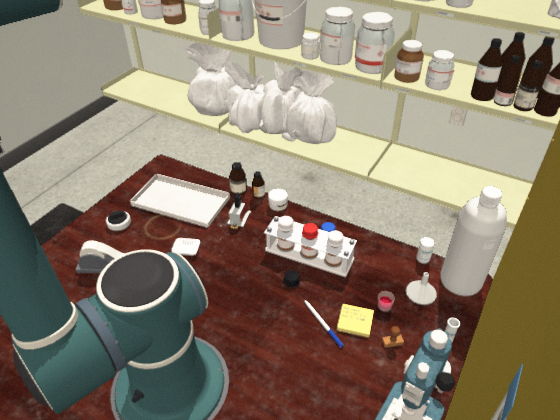

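View pics/top0.png

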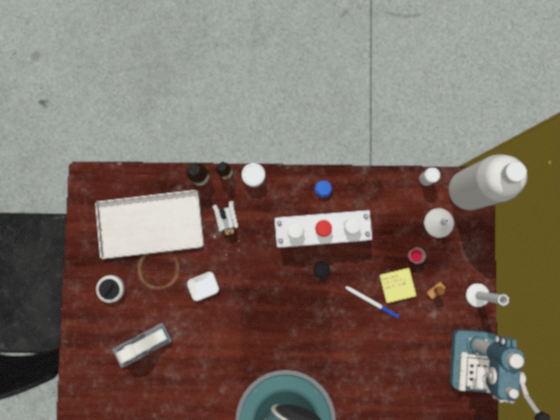

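The top view shows the red cap in the middle place at (323,228), the puller at about (226,218), the tray at about (150,225) and a black look-alike at (321,270), in front of the rack. Next I'll enlarge the puller and the rack.

```bash
cat > h.py <<'E'
import numpy as np,cv2
from scipy.spatial.transform import Rotation as R
from workcell import bot, read_camera, camera_info
np.set_printoptions(precision=4,suppress=True)
def ray(n,u,v,st=None):
    c=camera_info(n); a=np.array([(u-c['cx'])/c['fx'],(v-c['cy'])/c['fy']])
    if n=='wrist':
        st=st or bot.read_state(); r=np.hypot(*a); s=np.sinc(r/np.pi)
        d=np.array([a[0]*s,a[1]*s,np.cos(r)]); T=c['T_tool_cam']; Q=R.from_rotvec(st['tcp_rot'])
        return st['tool_pos']+Q.apply(T[:3,3]), Q.apply(T[:3,:3]@d)
    return c['eye'], R.from_rotvec(c['orientation']).apply([*a,1])
def at(n,u,v,z,st=None):
    e,d=ray(n,u,v,st); return e+d*(z-e[2])/d[2]
E
python3 - <<'E'
from h import *
t=cv2.imread('pics/top0.png'); s=cv2.imread('pics/scene0.png')
a=cv2.resize(t[190:250,200:260],(400,400),interpolation=cv2.INTER_CUBIC)
b=cv2.resize(s[180:250,210:280],(400,400),interpolation=cv2.INTER_CUBIC)
c=cv2.resize(t[200:260,265:385],(800,200)[0:2],interpolation=cv2.INTER_CUBIC)
cv2.imwrite('pics/c1.png',np.vstack([np.hstack([a,b]),c]))
print('red',at('top',323.5,228,.0965), 'rack corners',[at('top',*p,.067)[:2] for p in((275,218),(370,211),(372,241),(277,248))])
print('tray',[at('top',*p,.016)[:2] for p in((95,200),(200,191),(204,246),(101,258))])
print('puller',at('top',226,218,.04), at('top',230,231,.0))
E
```

```text
red [ 0.4466 -0.0805  0.0965] rack corners [array([0.4694, 0.0282]), array([ 0.4891, -0.1883]), array([ 0.4207, -0.1931]), array([0.401 , 0.0224])]
tray [array([0.5092, 0.4608]), array([0.5351, 0.2096]), array([0.4038, 0.1962]), array([0.3711, 0.4402])]
puller [0.4695 0.1431 0.04  ] [0.4413 0.1369 0.    ]
```

View pics/c1.png

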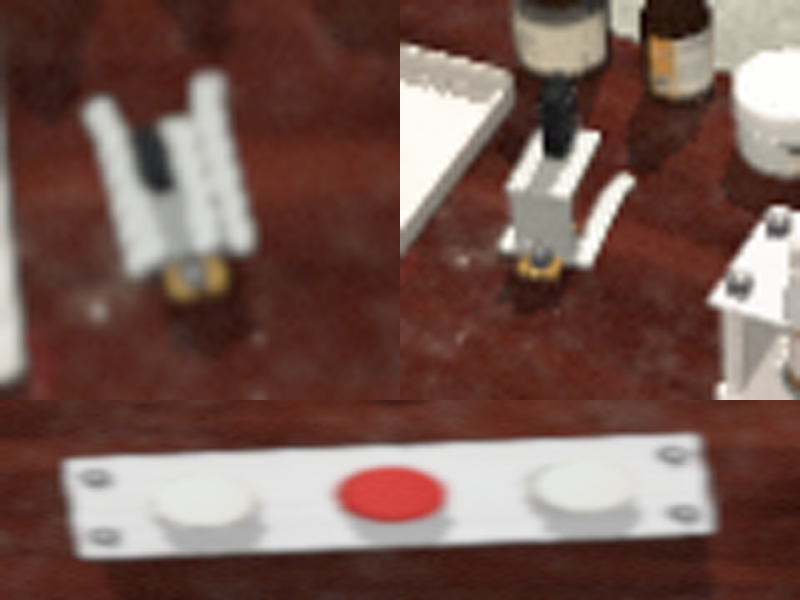

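The crop shows the puller yawed about +12° with its fork pointing away from the robot, the black grip on its arm, and the brass stop's screw at the back. The rack is yawed about 5°. I'll move the wrist camera near the puller.

```bash
cat >> h.py <<'E'
def to(x,y,z,yaw):
    st=bot.read_state(); Q=R.from_rotvec(st['tcp_rot'])
    d=Q.inv().apply(np.array([x,y,z])-st['tool_pos'])
    X=Q.apply([1,0,0]); cur=np.arctan2(-X[1],-X[0]); r=-(yaw-cur); r=(r+np.pi)%(2*np.pi)-np.pi
    print('move x %.4f y %.4f z %.4f roll %.4f'%(*(d/.5),r/np.pi),'yaw now %.4f tilt'%cur,Q.apply([0,0,1])[:2],'t',st['time'])
E
python3 -c "
from h import *
to(.40,.14,.22,.2)"
```

```text
move x -0.6916 y -0.8585 z 0.0219 roll -0.1527 yaw now -0.2798 tilt [-0.0007 -0.002 ] t 0.1
```

Emit:
servo_tool:
  targets:
    - {"hand":-1,"x":-0.35,"y":-0.43,"z":0.01,"roll":-0.076}
    - {"hand":-1,"x":-0.35,"y":-0.43,"z":0.01,"roll":-0.076}
    - {"hand":-1,"x":-0.35,"y":-0.43,"z":0.01,"roll":-0.076}
    - {"hand":-1,"x":-0.69,"y":-0.86,"z":0.02,"roll":-0.153}
    - {"hand":-1,"x":-0.69,"y":-0.86,"z":0.02,"roll":-0.153}
    - {"hand":-1,"x":-0.69,"y":-0.86,"z":0.02,"roll":-0.153}
    - {"hand":-1,"x":-0.69,"y":-0.86,"z":0.02,"roll":-0.153}
    - {"hand":-1,"x":-0.69,"y":-0.86,"z":0.02,"roll":-0.153}
    - {"hand":-1,"x":-0.69,"y":-0.86,"z":0.02,"roll":-0.153}
    - {"hand":-1,"x":-0.69,"y":-0.86,"z":0.02,"roll":-0.153}

```text
time: 0.93
tool_pos: [0.3474, 0.2626, 0.2234]
tcp_rot: [0.316, -3.126, 0.0]
wrist_force: [0.5, -0.7, -0.3]
width: 1.0
grip_force: 0.0
```

```bash
python3 -c "
from h import *
print(bot.read_state()['tool_pos']); to(.40,.14,.22,.2)"
```

```text
[0.3474 0.2626 0.2234]
move x -0.0540 y -0.2612 z 0.0068 roll 0.0005 yaw now 0.2016 tilt [-0.0001 -0.0002] t 0.9333
```

Emit:
servo_tool:
  targets:
    - {"hand":-1,"x":-0.05,"y":-0.26,"z":0}
    - {"hand":-1,"x":-0.05,"y":-0.26,"z":0}
    - {"hand":-1,"x":-0.05,"y":-0.26,"z":0}
    - {"hand":-1,"x":-0.05,"y":-0.26,"z":0}
    - {"hand":-1,"x":-0.05,"y":-0.26,"z":0}
    - {"hand":-1,"x":-0.05,"y":-0.26,"z":0}
    - {"hand":-1,"x":-0.05,"y":-0.26,"z":0}

```text
invalid input
```

Run:
```python
from h import *
st=bot.read_state(); im=read_camera('wrist'); np.save('w1.npy',im); print(st['tool_pos'],st['tcp_rot'],st['joint_vel'])
cv2.imwrite('pics/w1.png',cv2.cvtColor(im,cv2.COLOR_RGB2BGR))
```

```text
[0.3474 0.2626 0.2234] [ 0.316  -3.1256  0.0003] [-1.1076 -0.2978  0.2552 -0.0047  0.0298 -1.0933]
```

View pics/w1.png

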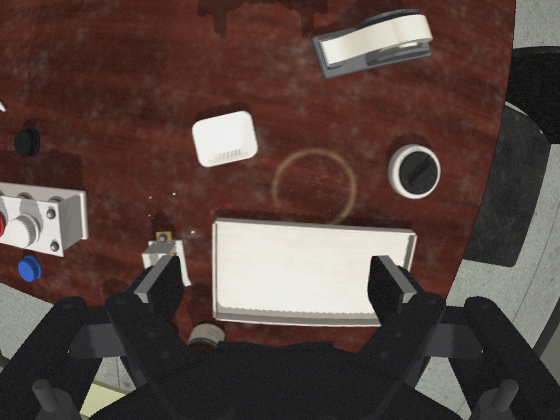

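The wrist view shows the tray at (215–415, 220–325) and the puller at about (165,255), partly hidden by a finger. The last move was refused, probably for leaving out roll, so I'll send it again with roll.

```bash
python3 -c "
from h import *
to(.375,.14,.25,.2)"
```

```text
move x -0.0037 y -0.2377 z -0.0524 roll -0.0009 yaw now 0.1973 tilt [ 0.0015 -0.0065] t 0.9833
```

Emit:
servo_tool:
  targets:
    - {"hand":-1,"x":0,"y":-0.23,"z":-0.052,"roll":0}
    - {"hand":-1,"x":0,"y":-0.23,"z":-0.052,"roll":0}
    - {"hand":-1,"x":0,"y":-0.23,"z":-0.052,"roll":0}
    - {"hand":-1,"x":0,"y":-0.23,"z":-0.052,"roll":0}
    - {"hand":-1,"x":0,"y":-0.23,"z":-0.052,"roll":0}
    - {"hand":-1,"x":0,"y":-0.23,"z":-0.052,"roll":0}
    - {"hand":-1,"x":0,"y":-0.23,"z":-0.052,"roll":0}

```text
time: 1.57
tool_pos: [0.3699, 0.1528, 0.2491]
tcp_rot: [0.317, -3.124, -0.0]
wrist_force: [0.1, -0.1, 0.1]
width: 1.0
grip_force: 0.0
```

Run:
```python
from h import *
st=bot.read_state(); im=read_camera('wrist'); np.save('w2.npy',im); print(st['tool_pos'],st['tcp_rot'],np.abs(st['joint_vel']).max())
import pickle; pickle.dump(st,open('w2.pkl','wb'))
b=cv2.cvtColor(im,cv2.COLOR_RGB2BGR)
cv2.imwrite('pics/w2.png',cv2.resize(b[120:300,60:360],(800,480),interpolation=cv2.INTER_CUBIC))
```

```text
[0.3699 0.1528 0.2491] [ 0.3167 -3.1244 -0.0005] 0.013334559660568934
```

View pics/w2.png

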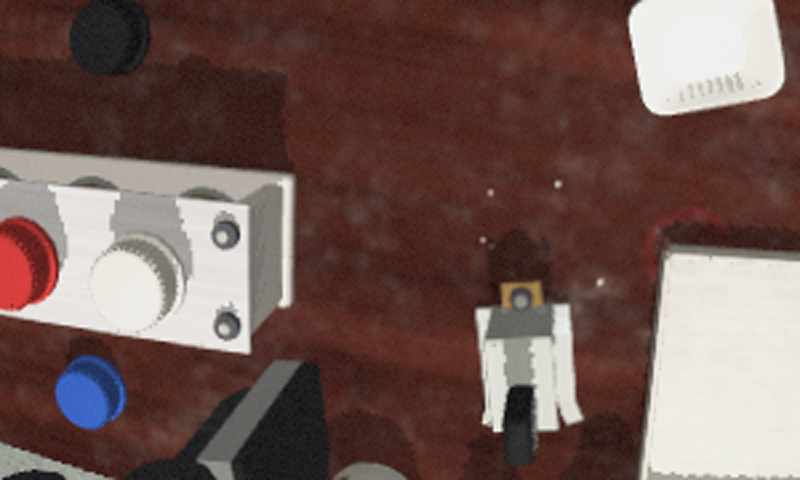

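The enlarged wrist view (scale 2.667, offset (60,120)) shows the fork's rear corners at crop (477,307) and (570,304), the arm's rear edge at (487–552, 338), the arm's front edge at y≈430 and the prong tips at (488,425) and (580,420). I'll compute the pose from these.

Run:
```python
from h import *
import pickle
st=pickle.load(open('w2.pkl','rb')); 
def p(u,v,z): return at('wrist',u/2.6667+60,v/2.6667+120,z,st)[:2]
P=dict(rl=p(477,307,.004),rr=p(570,304,.004),tl=p(490,427,.004),tr=p(572,424,.004),al=p(487,338,.044),ar=p(552,337,.044),fl=p(505,430,.044),fr=p(557,430,.044))
for k,v in P.items(): print(k,v)
m=lambda a,b:(P[a]+P[b])/2
for a,b in((m('rl','rr'),m('tl','tr')),(m('al','ar'),m('fl','fr')),(m('al','ar'),m('tl','tr'))):
    d=b-a; print('len',np.hypot(*d),'yaw',np.arctan2(d[1],d[0]),a,b)
for a,b in (('rr','rl'),('ar','al'),('tr','tl')):
    d=P[b]-P[a]; print('w',np.hypot(*d),'yaw',np.arctan2(-d[0],d[1]))
# rack in wrist image, z=.067 plate right edge; red cap
print('rack',p(248,205,.067),p(250,352,.067),p(0,180,.067),p(0,318,.067))
im=np.load('w2.npy')
for n,src in(('wrist',im),('top',read_camera('top')),('scene',read_camera('scene'))):
    h=cv2.cvtColor(src,cv2.COLOR_RGB2HSV)
    mk=(((h[...,0]<5)|(h[...,0]>174))&(h[...,1]>190)&(h[...,2]>130)).astype('uint8')
    k,l,s,c=cv2.connectedComponentsWithStats(mk)
    for i in range(1,k):
        if s[i,4]>60: print(n,s[i],c[i],at(n,*c[i],.0865,st))
```

```text
rl [0.4515 0.1227]
rr [0.4409 0.1658]
tl [0.5138 0.1396]
tr [0.5035 0.1796]
al [0.4495 0.1311]
ar [0.4433 0.1585]
fl [0.4922 0.1465]
fr [0.4874 0.1694]
len 0.06427214563758771 yaw 0.2404307267666664 [0.4462 0.1443] [0.5086 0.1596]
len 0.04535595153499667 yaw 0.2942020841697433 [0.4464 0.1448] [0.4898 0.1579]
len 0.0639720163520109 yaw 0.2334210686294107 [0.4464 0.1448] [0.5086 0.1596]
w 0.04433666356246869 yaw -2.9022184194808203
w 0.028128255960161153 yaw -2.917923567969103
w 0.041253919883274634 yaw -2.8902447083637743
rack [0.4048 0.0262] [0.4688 0.0327] [ 0.4172 -0.0992] [ 0.4847 -0.0997]
scene [302 228  15  11  93] [309.129  233.9355] [ 0.4349 -0.0858  0.0865]
```

```bash
python3 -c "
from h import *
to(.4774,.1521,.12,.24)"
```

```text
move x -0.2106 y -0.0450 z 0.2581 roll -0.0117 yaw now 0.2032 tilt [-0.0012 -0.0002] t 1.7167
```

Emit:
servo_tool:
  targets:
    - {"hand":-1,"x":-0.211,"y":-0.045,"z":0.258,"roll":-0.012}
    - {"hand":-1,"x":-0.211,"y":-0.045,"z":0.258,"roll":-0.012}
    - {"hand":-1,"x":-0.211,"y":-0.045,"z":0.258,"roll":-0.012}
    - {"hand":-1,"x":-0.211,"y":-0.045,"z":0.258,"roll":-0.012}
    - {"hand":-1,"x":-0.211,"y":-0.045,"z":0.258,"roll":-0.012}
    - {"hand":-1,"x":-0.211,"y":-0.045,"z":0.258,"roll":-0.012}
    - {"hand":-1,"x":-0.211,"y":-0.045,"z":0.258,"roll":-0.012}
    - {"hand":-1,"x":-0.211,"y":-0.045,"z":0.258,"roll":-0.012}

```text
time: 2.38
tool_pos: [0.4786, 0.1517, 0.1224]
tcp_rot: [-0.375, 3.117, 0.001]
wrist_force: [0.0, -0.6, -0.1]
width: 1.001
grip_force: 0.0
```

Run:
```python
from h import *
to(.4774,.1521,.048,.24)
st=bot.read_state(); im=read_camera('wrist'); np.save('w3.npy',im); print(st['tool_pos'],np.abs(st['joint_vel']).max())
b=cv2.cvtColor(im,cv2.COLOR_RGB2BGR)
cv2.imwrite('pics/w3.png',cv2.resize(b[200:420,130:420],(800,600),interpolation=cv2.INTER_CUBIC))
```

```text
move x 0.0026 y 0.0013 z 0.1489 roll -0.0001 yaw now 0.2397 tilt [0.0024 0.0007] t 2.3833
[0.4786 0.1517 0.1224] 0.02780072841461887
```

View pics/w3.png

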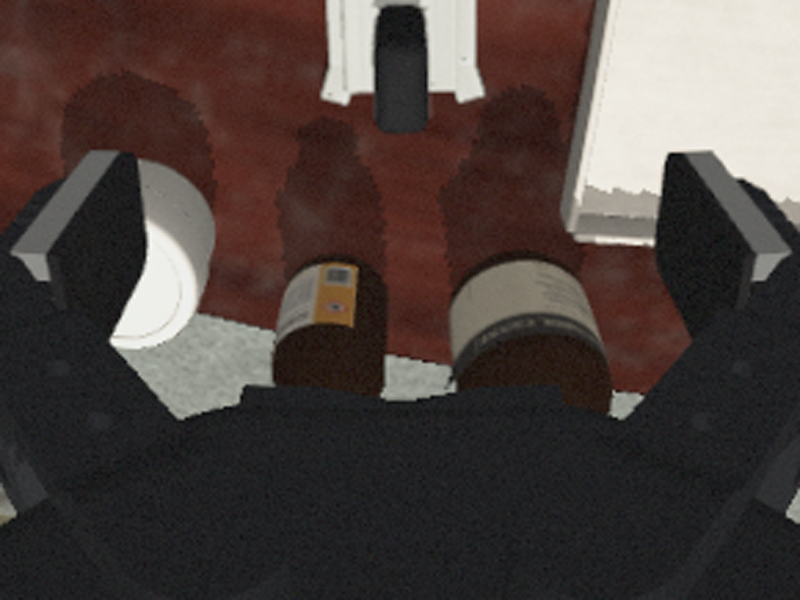

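The grip is at crop x≈400 (pixel column 275), centred between the fingers, so I'll lower.

Emit:
servo_tool:
  targets:
    - {"hand":-1,"x":0.003,"y":0.001,"z":0.07,"roll":0}
    - {"hand":-1,"x":0.003,"y":0.001,"z":0.11,"roll":0}
    - {"hand":-1,"x":0.003,"y":0.001,"z":0.14,"roll":0}
    - {"hand":-1,"x":0.003,"y":0.001,"z":0.148,"roll":0}
    - {"hand":-1,"x":0.003,"y":0.001,"z":0.148,"roll":0}
    - {"hand":-1,"x":0.003,"y":0.001,"z":0.148,"roll":0}

```text
time: 2.93
tool_pos: [0.4778, 0.1515, 0.0487]
tcp_rot: [-0.374, 3.116, 0.001]
wrist_force: [-0.9, -0.3, -0.2]
width: 1.001
grip_force: 0.0
```

Run:
```python
from h import *
st=bot.read_state(); print(st['tool_pos'],st['wrist_force'],st['torque']); to(.4774,.1521,.048,.24)
import cv2
im=np.load('w3.npy')
class S(dict):pass
s=dict(tool_pos=np.array([0.4786,0.1517,0.1224]),tcp_rot=np.array([-0.375,3.117,0.001]))
for v in(8,132): print(at('wrist',275,200+v/2.727,.078,s))
```

```text
[0.4778 0.1515 0.0487] [-0.921  -0.2621 -0.1596] [-0.0544 -0.0203 -0.0584]
move x 0.0004 y 0.0014 z 0.0014 roll -0.0004 yaw now 0.2388 tilt [0.0032 0.0008] t 2.9333
[0.4602 0.1472 0.078 ]
[0.4883 0.154  0.078 ]
```

Emit:
servo_tool:
  targets:
    - {"hand":1,"x":0,"y":0,"z":0,"roll":0}
    - {"hand":1,"x":0,"y":0,"z":0,"roll":0}
    - {"hand":1,"x":0,"y":0,"z":0,"roll":0}
    - {"hand":1,"x":0,"y":0,"z":0,"roll":0}
    - {"hand":1,"x":0,"y":0,"z":0,"roll":0}
    - {"hand":1,"x":0,"y":0,"z":0,"roll":0}
    - {"hand":1,"x":0,"y":0,"z":0,"roll":0}
    - {"hand":1,"x":0,"y":0,"z":0,"roll":0}
    - {"hand":1,"x":0,"y":0,"z":0,"roll":0}
    - {"hand":1,"x":0,"y":0,"z":0,"roll":0}
  grip_force: 80

```text
time: 3.77
tool_pos: [0.4771, 0.151, 0.047]
tcp_rot: [-0.374, 3.119, -0.0]
wrist_force: [0.8, 0.2, 2.1]
width: 0.127
grip_force: 78.2
```

The puller is gripped, with the fingers stopped on the grip. I'll lift straight up.

Emit:
servo_tool:
  targets:
    - {"hand":1,"x":0,"y":0,"z":-0.02,"roll":0}
    - {"hand":1,"x":0,"y":0,"z":-0.06,"roll":0}
    - {"hand":1,"x":0,"y":0,"z":-0.11,"roll":0}
    - {"hand":1,"x":0,"y":0,"z":-0.16,"roll":0}
    - {"hand":1,"x":0,"y":0,"z":-0.21,"roll":0}
    - {"hand":1,"x":0,"y":0,"z":-0.24,"roll":0}
    - {"hand":1,"x":0,"y":0,"z":-0.24,"roll":0}
    - {"hand":1,"x":0,"y":0,"z":-0.24,"roll":0}

```text
time: 4.43
tool_pos: [0.477, 0.1511, 0.1674]
tcp_rot: [-0.374, 3.118, 0.0]
wrist_force: [0.1, 0.3, -2.1]
width: 0.13
grip_force: 77.8
```

Run:
```python
from h import *
st=bot.read_state(); print(st['tool_pos'],st['wrist_force'],st['torque'],st['width']); to(.386,-.086,.167,.10)
```

```text
[0.477  0.1511 0.1674] [ 0.0535  0.2787 -2.1079] [-0.0074  0.0046 -0.0736] 0.13017258686473884
move x 0.2889 y -0.4178 z 0.0003 roll 0.0441 yaw now 0.2386 tilt [0.0015 0.0005] t 4.4333
```

Emit:
servo_tool:
  targets:
    - {"hand":1,"x":0.02,"y":-0.03,"z":0,"roll":0.003}
    - {"hand":1,"x":0.06,"y":-0.09,"z":0,"roll":0.01}
    - {"hand":1,"x":0.11,"y":-0.16,"z":0,"roll":0.018}
    - {"hand":1,"x":0.16,"y":-0.23,"z":0,"roll":0.025}
    - {"hand":1,"x":0.21,"y":-0.3,"z":0,"roll":0.033}
    - {"hand":1,"x":0.25,"y":-0.36,"z":0,"roll":0.038}
    - {"hand":1,"x":0.28,"y":-0.405,"z":0,"roll":0.043}
    - {"hand":1,"x":0.289,"y":-0.418,"z":0,"roll":0.044}
    - {"hand":1,"x":0.289,"y":-0.418,"z":0,"roll":0.044}
    - {"hand":1,"x":0.289,"y":-0.418,"z":0,"roll":0.044}

```text
time: 5.27
tool_pos: [0.3848, -0.0858, 0.1654]
tcp_rot: [0.155, -3.136, -0.003]
wrist_force: [0.2, 0.0, -1.8]
width: 0.132
grip_force: 78.5
```

Run:
```python
from h import *
import pickle
st=bot.read_state(); im=read_camera('wrist'); np.save('w4.npy',im); pickle.dump(st,open('w4.pkl','wb'))
print(st['tool_pos'],st['wrist_force'],np.abs(st['joint_vel']).max()); to(.386,-.086,.167,.10)
b=cv2.cvtColor(im,cv2.COLOR_RGB2BGR)
cv2.imwrite('pics/w4.png',cv2.resize(b[150:390,115:435],(800,600),interpolation=cv2.INTER_CUBIC))
for n,src in(('wrist',im),('top',read_camera('top')),('scene',read_camera('scene'))):
    h=cv2.cvtColor(src,cv2.COLOR_RGB2HSV)
    mk=(((h[...,0]<6)|(h[...,0]>172))&(h[...,1]>170)&(h[...,2]>110)).astype('uint8')
    k,l,s,c=cv2.connectedComponentsWithStats(mk)
    for i in range(1,k):
        if s[i,4]>60: print(n,s[i],c[i],at(n,*c[i],.0965,st))
```

```text
[ 0.3848 -0.0858  0.1654] [ 0.1576  0.0355 -1.8396] 0.03340386159768466
move x -0.0012 y -0.0014 z -0.0026 roll 0.0001 yaw now 0.1003 tilt [-0.0016  0.0013] t 5.3167
wrist [ 59 171  16  26 288] [ 66.3889 183.6597] [ 0.3719 -0.2474  0.0965]
top [411 250  11  11  96] [415.8021 255.1458] [ 0.39   -0.285   0.0965]
scene [303 223  15  16 109] [310.9174 229.578 ] [ 0.4409 -0.0871  0.0965]
```

View pics/w4.png

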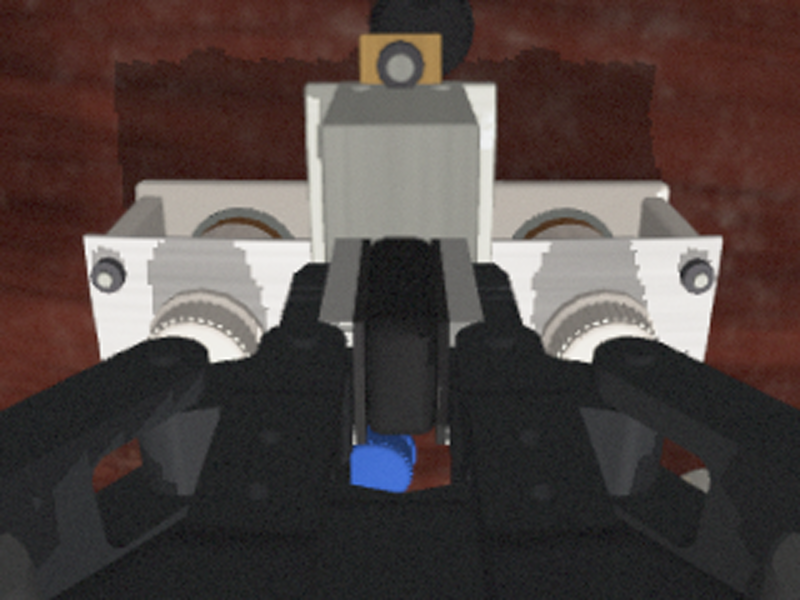

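The plate's front corners are at crop (83,235) and (722,237), its front edge is level, and the fork is centred at crop x≈400. So yaw and lateral alignment look close. Next I'll compute them.

Run:
```python
from h import *
import pickle
st=pickle.load(open('w4.pkl','rb'))
p=lambda u,v,z: at('wrist',u/2.5+115,v/2.5+150,z,st)
pz=st['tool_pos'][2]-.047
L,Rr=p(83,235.5,.067),p(722,237,.067); d=L-Rr  # image left = -y?
print(L,Rr,np.linalg.norm(d)); e=(Rr-L)[:2]; yaw=np.arctan2(-e[0],e[1]); print('rack yaw',yaw)
m=(L+Rr)[:2]/2; v=m+.033*np.array([np.cos(yaw),np.sin(yaw)]); print('vial',v, 'screws',p(108,274,.0735),p(697,274,.0735))
a,b=p(305,84,pz+.004),p(495,83,pz+.004); print('fork rear',a,b,np.linalg.norm(a-b)); e=(b-a)[:2]; py=np.arctan2(-e[0],e[1]); print('puller yaw',py)
o=(a+b)[:2]/2+.032*np.array([np.cos(.1),np.sin(.1)]); print('origin',o,'tool',st['tool_pos'])
r=v-o; print('ahead',r@[np.cos(yaw),np.sin(yaw)],'left',r@[-np.sin(yaw),np.cos(yaw)])
im=read_camera('top');mk=cv2.inRange(cv2.cvtColor(im,cv2.COLOR_RGB2HSV),(170,0,0),(180,255,255))
t=cv2.imread('pics/top0.png');h=cv2.cvtColor(t,cv2.COLOR_BGR2HSV)
mk=(((h[...,0]<6)|(h[...,0]>172))&(h[...,1]>170)&(h[...,2]>150)).astype('uint8')[200:260,300:350]
M=cv2.moments(mk,True); c=(M['m10']/M['m00']+300,M['m01']/M['m00']+200); print('top0 red',M['m00'],c,at('top',*c,.0955))
```

```text
[ 0.425  -0.1884  0.067 ] [0.4046 0.0251 0.067 ] 0.2143771588654911
rack yaw 0.09517279880406349
vial [ 0.4477 -0.0785] screws [ 0.4348 -0.1773  0.0735] [0.4159 0.0159 0.0735]
fork rear [ 0.3561 -0.1109  0.1224] [ 0.3515 -0.0669  0.1224] 0.044206885636952374
puller yaw 0.10374474916186968
origin [ 0.3856 -0.0857] tool [ 0.3848 -0.0858  0.1654]
ahead 0.06242945045307827 left 0.0012442408915194032
top0 red 154.0 (323.23376623376623, 228.23376623376623) [ 0.4461 -0.08    0.0955]
```

Emit:
servo_tool:
  targets:
    - {"hand":1,"x":0,"y":0.002,"z":0.03,"roll":0.001}
    - {"hand":1,"x":0,"y":0.002,"z":0.06,"roll":0.001}
    - {"hand":1,"x":0,"y":0.002,"z":0.085,"roll":0.001}
    - {"hand":1,"x":0,"y":0.002,"z":0.095,"roll":0.001}
    - {"hand":1,"x":0,"y":0.002,"z":0.097,"roll":0.001}
    - {"hand":1,"x":0,"y":0.002,"z":0.097,"roll":0.001}
    - {"hand":1,"x":0,"y":0.002,"z":0.097,"roll":0.001}

```text
time: 6.05
tool_pos: [0.3864, -0.0851, 0.119]
tcp_rot: [-0.154, 3.137, -0.001]
wrist_force: [-0.2, -0.3, -1.4]
width: 0.129
grip_force: 78.6
```

Run:
```python
from h import *
st=bot.read_state(); print(st['tool_pos'],st['wrist_force'],st['torque']); to(.386,-.086,.1168,.097)
import pickle
pickle.dump(st,open('w5.pkl','wb')); im=read_camera('wrist')
b=cv2.cvtColor(im,cv2.COLOR_RGB2BGR); s=read_camera('scene')
np.save('w5.npy',im)
s=cv2.cvtColor(s,cv2.COLOR_RGB2BGR)[195:285,250:370]
cv2.imwrite('pics/w5.png',np.hstack([cv2.resize(b[80:320,130:430],(500,400),interpolation=cv2.INTER_CUBIC),cv2.resize(s,(300,225),interpolation=cv2.INTER_CUBIC)[0:225] if 0 else cv2.copyMakeBorder(cv2.resize(s,(300,225),interpolation=cv2.INTER_CUBIC),0,175,0,0,cv2.BORDER_CONSTANT)]))
```

```text
[ 0.3864 -0.0851  0.119 ] [-0.1524 -0.3342 -1.4179] [-0.0388 -0.0104 -0.    ]
move x 0.0010 y -0.0017 z 0.0044 roll 0.0003 yaw now 0.0979 tilt [ 0.0011 -0.0003] t 6.05
```

View pics/w5.png

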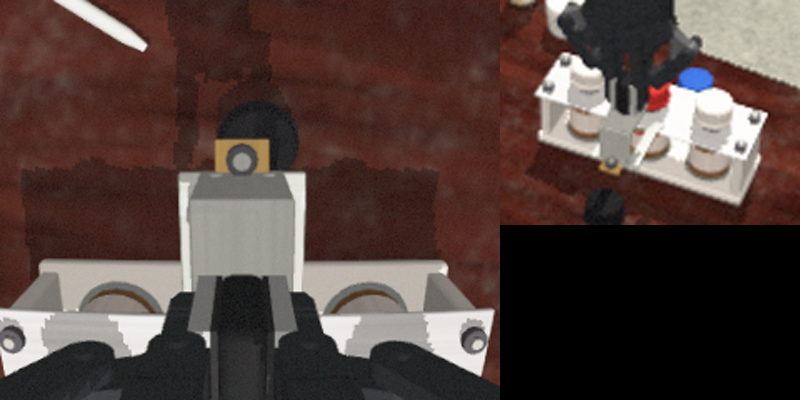

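The wrist crop shows the screws at about (12,338) and (483,338) and the fork at x≈242. I'll locate these by code.

Run:
```python
from h import *
import pickle
for n,boxes,fr in(('w4',((150,248,170,268),(384,248,405,268)),(188,)),('w5',((127,272,148,294),(409,272,430,294)),(200,))):
    im=np.load(n+'.npy'); st=pickle.load(open(n+'.pkl','rb')); g=cv2.cvtColor(im,cv2.COLOR_RGB2GRAY)
    P=[]
    for x0,y0,x1,y1 in boxes:
        mk=(g[y0:y1,x0:x1]<125).astype('uint8'); M=cv2.moments(mk,True); c=(M['m10']/M['m00']+x0,M['m01']/M['m00']+y0)
        w=at('wrist',*c,.071,st); P.append(w[:2]); print(n,'screw',M['m00'],c,w)
    e=P[1]-P[0]; yaw=np.arctan2(-e[0],e[1]); m=(P[0]+P[1])/2; f=np.array([np.cos(yaw),np.sin(yaw)]); l=np.array([-f[1],f[0]])
    t=st['tool_pos'][:2]; print('dist',np.hypot(*e),'yaw',yaw,'mid',m,'left of tcp',(m-t)@l,'fwd',(m-t)@f)
    X=R.from_rotvec(st['tcp_rot']).apply([-1,0,0]); print('tool yaw',np.arctan2(X[1],X[0]))
    # plate front-edge & fork edges on a row
    for v in fr:
        for nm,row in(('fork',v),):
            r=g[row,200:350].astype(int); print(nm,row,[200+i for i in np.where(np.abs(np.diff(r))>35)[0]])
```

```text
w4 screw 125.0 (157.88, 259.12) [ 0.4356 -0.1785  0.071 ]
w4 screw 164.0 (395.7743902439024, 259.3536585365854) [0.4166 0.0188 0.071 ]
dist 0.19824168107172258 yaw 0.09609202509800498 mid [ 0.4261 -0.0798] left of tcp 0.0019614886901978 fwd 0.041644418734416586
tool yaw 0.09874583385772448
fork 188 [np.int64(236), np.int64(237), np.int64(301), np.int64(312), np.int64(313)]
w5 screw 196.0 (135.71938775510205, 283.19897959183675) [ 0.436  -0.1793  0.071 ]
w5 screw 282.0 (420.1489361702128, 283.20567375886526) [0.4166 0.0215 0.071 ]
dist 0.2016671359115805 yaw 0.09630285737096597 mid [ 0.4263 -0.0789] left of tcp 0.002339694756064195 fwd 0.040335511568316496
tool yaw 0.09793999815916771
fork 200 [np.int64(236), np.int64(237), np.int64(242), np.int64(306), np.int64(312), np.int64(313)]
```

Run:
```python
from h import *
import pickle
for n in('w4','w5'):
    im=np.load(n+'.npy').astype(int); st=pickle.load(open(n+'.pkl','rb')); X=R.from_rotvec(st['tcp_rot']); 
    sat=im[...,0]-im[...,2]
    for v in((248,254,262,270,276) if n=='w4' else (270,276,282,290,296)):
        w=(im[v].min(1)>150)&(sat[v]<40); c=np.where(w)[0]; c=c[(c>90)&(c<470)]
        a,b=c[0]-.5,c[-1]+.5
        A,B=at('wrist',a,v,.067,st),at('wrist',b,v,.067,st); m=X.inv().apply((A+B)/2-st['tool_pos'])
        print(n,v,a,b,'len',np.linalg.norm(B-A),'mid left of tcp %.4f'%m[1])
```

```text
w4 248 148.5 403.5 len 0.21469840423713757 mid left of tcp 0.0009
w4 254 149.5 402.5 len 0.21438404045179435 mid left of tcp 0.0010
w4 262 150.5 400.5 len 0.21372662132725234 mid left of tcp 0.0005
w4 270 151.5 399.5 len 0.2141233730600599 mid left of tcp 0.0005
w4 276 152.5 398.5 len 0.2140101723844869 mid left of tcp 0.0005
w5 270 125.5 425.5 len 0.21475991676788728 mid left of tcp 0.0003
w5 276 126.5 424.5 len 0.21497082734185285 mid left of tcp 0.0003
w5 282 127.5 422.5 len 0.21439702949307418 mid left of tcp -0.0001
w5 290 129.5 421.5 len 0.21457456722231877 mid left of tcp 0.0003
w5 296 130.5 420.5 len 0.21499947404127337 mid left of tcp 0.0003
```

The lateral error is about 0.2 mm and the yaw error about 0.1°, so the slide is aligned. I'll trim the height, then go in.

Emit:
servo_tool:
  targets:
    - {"hand":1,"x":0,"y":0,"z":0.003,"roll":0}
    - {"hand":1,"x":0,"y":0,"z":0.003,"roll":0}
    - {"hand":1,"x":0,"y":0,"z":0.003,"roll":0}

```text
time: 6.4
tool_pos: [0.3857, -0.0853, 0.117]
tcp_rot: [-0.152, 3.137, -0.0]
wrist_force: [-0.5, -0.3, -1.7]
width: 0.13
grip_force: 78.6
```

Run:
```python
from h import *
st=bot.read_state(); print(st['tool_pos'],st['wrist_force'],st['torque']); to(.386,-.086,.1168,.0965)
```

```text
[ 0.3857 -0.0853  0.117 ] [-0.454  -0.3045 -1.6927] [0.0064 0.0224 0.0556]
move x -0.0004 y -0.0014 z 0.0003 roll 0.0002 yaw now 0.0971 tilt [ 0.0004 -0.0001] t 6.4
```

Emit:
servo_tool:
  targets:
    - {"hand":1,"x":-0.008,"y":0,"z":0,"roll":0}
    - {"hand":1,"x":-0.016,"y":0,"z":0,"roll":0}
    - {"hand":1,"x":-0.024,"y":0,"z":0,"roll":0}
    - {"hand":1,"x":-0.032,"y":0,"z":0,"roll":0}
    - {"hand":1,"x":-0.036,"y":0,"z":0,"roll":0}
    - {"hand":1,"x":-0.04,"y":0,"z":0,"roll":0}
    - {"hand":1,"x":-0.04,"y":0,"z":0,"roll":0}

```text
time: 6.98
tool_pos: [0.406, -0.0833, 0.1167]
tcp_rot: [-0.153, 3.138, 0.0]
wrist_force: [-0.3, -0.3, -3.3]
width: 0.131
grip_force: 78.6
```

Run:
```python
from h import *
st=bot.read_state(); print(st['tool_pos'],st['wrist_force'],st['torque'],'fwd',(st['tool_pos'][:2]-[.3857,-.0853])@[np.cos(.0965),np.sin(.0965)]); to(.386,-.086,.1168,.0965)
```

```text
[ 0.406  -0.0833  0.1167] [-0.2976 -0.2507 -3.2702] [ 0.0164 -0.0577 -0.0722] fwd 0.02037604618577354
move x 0.0403 y -0.0016 z -0.0001 roll 0.0003 yaw now 0.0974 tilt [0. 0.] t 6.9833
```

Emit:
servo_tool:
  targets:
    - {"hand":1,"x":0,"y":0,"z":0,"roll":0}
    - {"hand":1,"x":0,"y":0,"z":0,"roll":0}

```text
time: 7.15
tool_pos: [0.4054, -0.0833, 0.1166]
tcp_rot: [0.153, -3.138, -0.0]
wrist_force: [0.1, -1.0, -1.9]
width: 0.131
grip_force: 78.6
```

Run:
```python
from h import *
for i in range(3):
    st=bot.read_state(); print(st['tool_pos'],st['wrist_force'],st['torque']); read_camera('top')
```

```text
[ 0.4054 -0.0833  0.1166] [ 0.1233 -0.9769 -1.8573] [-0.0055 -0.0518  0.0123]
[ 0.4053 -0.0833  0.1166] [ 0.6979  0.3674 -1.7941] [ 0.0164 -0.0502  0.0007]
[ 0.4053 -0.0833  0.1167] [-0.1711  0.1072 -2.1321] [-0.0218 -0.0208 -0.0378]
```

It is free, with only dynamics and noise. I'll continue to just short of the earliest possible contact.

Emit:
servo_tool:
  targets:
    - {"hand":1,"x":-0.008,"y":0,"z":0,"roll":0}
    - {"hand":1,"x":-0.016,"y":0,"z":0,"roll":0}
    - {"hand":1,"x":-0.024,"y":0,"z":0,"roll":0}
    - {"hand":1,"x":-0.032,"y":0,"z":0,"roll":0}
    - {"hand":1,"x":-0.04,"y":0,"z":0,"roll":0}
    - {"hand":1,"x":-0.048,"y":0,"z":0,"roll":0}
    - {"hand":1,"x":-0.054,"y":0,"z":0,"roll":0}
    - {"hand":1,"x":-0.058,"y":0,"z":0,"roll":0}
    - {"hand":1,"x":-0.058,"y":0,"z":0,"roll":0}
    - {"hand":1,"x":-0.058,"y":0,"z":0,"roll":0}

```text
time: 8.13
tool_pos: [0.4344, -0.0804, 0.1167]
tcp_rot: [0.153, -3.138, -0.0]
wrist_force: [0.5, 0.2, -0.8]
width: 0.129
grip_force: 78.6
```

```bash
cat > f.py <<'E'
from h import *
F=[];
for i in range(3):
    st=bot.read_state(); F.append(np.r_[st['wrist_force'],st['torque']]); read_camera('top')
F=np.mean(F,0); c=np.array([np.cos(.0965),np.sin(.0965)]); l=np.array([-c[1],c[0]]); d=st['tool_pos'][:2]-[.3857,-.0853]
print('fwd %.5f left %.5f z %.5f'%(d@c,d@l,st['tool_pos'][2]),'Ffwd %.2f Fleft %.2f Fz %.2f'%(F[:2]@c,F[:2]@l,F[2]),'T',F[3:],'t',st['time'],'w',st['width'])
E
python3 f.py
```

```text
fwd 0.04869 left 0.00014 z 0.11662 Ffwd -0.17 Fleft 0.37 Fz -1.59 T [-0.0266 -0.0297 -0.0031] t 8.2333 w 0.13014169400905667
```

Emit:
servo_tool:
  targets:
    - {"hand":1,"x":-0.0015,"y":0,"z":0,"roll":0}
    - {"hand":1,"x":-0.003,"y":0,"z":0,"roll":0}
    - {"hand":1,"x":-0.0045,"y":0,"z":0,"roll":0}
    - {"hand":1,"x":-0.006,"y":0,"z":0,"roll":0}
    - {"hand":1,"x":-0.006,"y":0,"z":0,"roll":0}

```text
time: 8.7
tool_pos: [0.4376, -0.0802, 0.1168]
tcp_rot: [-0.153, 3.138, -0.0]
wrist_force: [-0.0, 0.7, -1.7]
width: 0.127
grip_force: 78.6
```

```bash
python3 f.py
```

```text
fwd 0.05192 left 0.00013 z 0.11671 Ffwd 0.07 Fleft 0.54 Fz -1.94 T [ 0.0059 -0.0114 -0.005 ] t 8.8 w 0.12772026172025405
```

Free still. I'll go on in small steps, reading the force after each call.

Emit:
servo_tool:
  targets:
    - {"hand":1,"x":-0.001,"y":0,"z":0,"roll":0}
    - {"hand":1,"x":-0.002,"y":0,"z":0,"roll":0}
    - {"hand":1,"x":-0.002,"y":0,"z":0,"roll":0}

```text
time: 9.1
tool_pos: [0.4385, -0.0801, 0.1167]
tcp_rot: [-0.153, 3.138, -0.0]
wrist_force: [-0.1, -1.0, -2.3]
width: 0.129
grip_force: 78.6
```

Emit:
servo_tool:
  targets:
    - {"hand":1,"x":-0.001,"y":0,"z":0,"roll":0}
    - {"hand":1,"x":-0.002,"y":0,"z":0,"roll":0}
    - {"hand":1,"x":-0.003,"y":0,"z":0,"roll":0}
    - {"hand":1,"x":-0.003,"y":0,"z":0,"roll":0}

```text
time: 9.43
tool_pos: [0.44, -0.08, 0.1168]
tcp_rot: [-0.153, 3.138, -0.0]
wrist_force: [1.2, 0.5, -1.5]
width: 0.127
grip_force: 78.6
```

Emit:
servo_tool:
  targets:
    - {"hand":1,"x":-0.001,"y":0,"z":0,"roll":0}
    - {"hand":1,"x":-0.002,"y":0,"z":0,"roll":0}
    - {"hand":1,"x":-0.002,"y":0,"z":0,"roll":0}

```text
time: 9.68
tool_pos: [0.441, -0.0799, 0.1168]
tcp_rot: [-0.153, 3.138, -0.0]
wrist_force: [0.5, 0.3, -2.2]
width: 0.127
grip_force: 78.6
```

Emit:
servo_tool:
  targets:
    - {"hand":1,"x":-0.001,"y":0,"z":0,"roll":0}
    - {"hand":1,"x":-0.002,"y":0,"z":0,"roll":0}
    - {"hand":1,"x":-0.002,"y":0,"z":0,"roll":0}

```text
time: 9.93
tool_pos: [0.4419, -0.0797, 0.1167]
tcp_rot: [-0.153, 3.138, -0.0]
wrist_force: [0.7, 0.2, -1.3]
width: 0.126
grip_force: 78.6
```

Emit:
servo_tool:
  targets:
    - {"hand":1,"x":-0.001,"y":0,"z":0,"roll":0}
    - {"hand":1,"x":-0.002,"y":0,"z":0,"roll":0}
    - {"hand":1,"x":-0.002,"y":0,"z":0,"roll":0}

```text
time: 10.18
tool_pos: [0.443, -0.0797, 0.1168]
tcp_rot: [-0.153, 3.138, -0.0]
wrist_force: [0.3, 0.9, -1.4]
width: 0.125
grip_force: 78.6
```

Emit:
servo_tool:
  targets:
    - {"hand":1,"x":-0.001,"y":0,"z":0,"roll":0}
    - {"hand":1,"x":-0.002,"y":0,"z":0,"roll":0}
    - {"hand":1,"x":-0.002,"y":0,"z":0,"roll":0}

```text
time: 10.43
tool_pos: [0.4439, -0.0796, 0.1168]
tcp_rot: [-0.153, 3.138, -0.0]
wrist_force: [0.3, -0.8, -2.2]
width: 0.128
grip_force: 78.6
```

Emit:
servo_tool:
  targets:
    - {"hand":1,"x":-0.001,"y":0,"z":0,"roll":0}
    - {"hand":1,"x":-0.002,"y":0,"z":0,"roll":0}
    - {"hand":1,"x":-0.002,"y":0,"z":0,"roll":0}

```text
time: 10.68
tool_pos: [0.4449, -0.0795, 0.1167]
tcp_rot: [-0.153, 3.138, 0.0]
wrist_force: [0.7, 0.9, -1.8]
width: 0.131
grip_force: 78.6
```

Emit:
servo_tool:
  targets:
    - {"hand":1,"x":-0.001,"y":0,"z":0,"roll":0}
    - {"hand":1,"x":-0.002,"y":0,"z":0,"roll":0}
    - {"hand":1,"x":-0.002,"y":0,"z":0,"roll":0}

```text
time: 10.93
tool_pos: [0.446, -0.0794, 0.1168]
tcp_rot: [-0.153, 3.138, -0.0]
wrist_force: [0.7, 0.9, -3.0]
width: 0.128
grip_force: 78.6
```

Emit:
servo_tool:
  targets:
    - {"hand":1,"x":-0.001,"y":0,"z":0,"roll":0}
    - {"hand":1,"x":-0.002,"y":0,"z":0,"roll":0}
    - {"hand":1,"x":-0.002,"y":0,"z":0,"roll":0}

```text
time: 11.18
tool_pos: [0.4465, -0.0793, 0.1166]
tcp_rot: [0.153, -3.137, -0.0]
wrist_force: [-0.3, 0.4, -1.4]
width: 0.128
grip_force: 78.6
```

```bash
python3 f.py
```

```text
fwd 0.06111 left 0.00015 z 0.11661 Ffwd -0.97 Fleft 0.23 Fz -1.27 T [-0.0438  0.2422 -0.0171] t 11.2833 w 0.1260722618951439
```

Contact has begun: about 1 N, and the moment has changed. I'll press half a millimetre more.

Emit:
servo_tool:
  targets:
    - {"hand":1,"x":-0.0005,"y":0,"z":0,"roll":0}
    - {"hand":1,"x":-0.001,"y":0,"z":0,"roll":0}
    - {"hand":1,"x":-0.001,"y":0,"z":0,"roll":0}

```text
time: 11.58
tool_pos: [0.4468, -0.0792, 0.1166]
tcp_rot: [0.153, -3.137, -0.0]
wrist_force: [-2.2, -0.1, -0.4]
width: 0.13
grip_force: 78.6
```

```bash
python3 f.py
```

```text
fwd 0.06137 left 0.00017 z 0.11655 Ffwd -2.74 Fleft -0.62 Fz -0.38 T [-0.106   0.6756  0.0057] t 11.6833 w 0.12931741920131773
```

The stop rests on the neck at about 2.7 N. Now I'll pull straight up, slowly.

Emit:
servo_tool:
  targets:
    - {"hand":1,"x":0,"y":0,"z":-0.001,"roll":0}
    - {"hand":1,"x":0,"y":0,"z":-0.002,"roll":0}
    - {"hand":1,"x":0,"y":0,"z":-0.003,"roll":0}
    - {"hand":1,"x":0,"y":0,"z":-0.004,"roll":0}
    - {"hand":1,"x":0,"y":0,"z":-0.005,"roll":0}
    - {"hand":1,"x":0,"y":0,"z":-0.006,"roll":0}
    - {"hand":1,"x":0,"y":0,"z":-0.007,"roll":0}
    - {"hand":1,"x":0,"y":0,"z":-0.007,"roll":0}

```text
time: 12.4
tool_pos: [0.4469, -0.0791, 0.1201]
tcp_rot: [0.153, -3.137, -0.0]
wrist_force: [-4.9, -1.6, -4.0]
width: 0.127
grip_force: 78.3
```

```bash
python3 f.py
```

```text
fwd 0.06151 left 0.00026 z 0.12008 Ffwd -4.59 Fleft -0.16 Fz -3.55 T [0.0002 0.9511 0.0238] t 12.5 w 0.12461006435146048
```

The side force is creeping up to 4.6 N, so I'll ease back 0.5 mm while pulling on.

Emit:
servo_tool:
  targets:
    - {"hand":1,"x":0.001,"y":0,"z":-0.001,"roll":0}
    - {"hand":1,"x":0.001,"y":0,"z":-0.002,"roll":0}
    - {"hand":1,"x":0.001,"y":0,"z":-0.003,"roll":0}
    - {"hand":1,"x":0.001,"y":0,"z":-0.004,"roll":0}
    - {"hand":1,"x":0.001,"y":0,"z":-0.004,"roll":0}

```text
time: 12.97
tool_pos: [0.4466, -0.0791, 0.1217]
tcp_rot: [0.152, -3.138, -0.001]
wrist_force: [-1.3, 0.1, -10.2]
width: 0.124
grip_force: 77.7
```

```bash
python3 f.py
```

```text
fwd 0.06123 left 0.00029 z 0.12175 Ffwd -1.80 Fleft 0.22 Fz -10.24 T [ 0.0373  0.3792 -0.0045] t 13.0667 w 0.12661798618399192
```

Emit:
servo_tool:
  targets:
    - {"hand":1,"x":0,"y":0,"z":-0.001,"roll":0}
    - {"hand":1,"x":0,"y":0,"z":-0.002,"roll":0}
    - {"hand":1,"x":0,"y":0,"z":-0.003,"roll":0}
    - {"hand":1,"x":0,"y":0,"z":-0.004,"roll":0}
    - {"hand":1,"x":0,"y":0,"z":-0.004,"roll":0}

```text
time: 13.53
tool_pos: [0.447, -0.0794, 0.1253]
tcp_rot: [-0.153, 3.138, -0.001]
wrist_force: [-4.9, 1.0, -3.3]
width: 0.129
grip_force: 79.2
```

```bash
python3 f.py
```

```text
fwd 0.06154 left -0.00010 z 0.12526 Ffwd -4.72 Fleft 1.45 Fz -2.64 T [ 0.0198  1.0908 -0.0201] t 13.6333 w 0.1282463271214807
```

The cap has popped (Fz is back near the puller's weight). I'll ease the side load and lift clear smoothly.

Emit:
servo_tool:
  targets:
    - {"hand":1,"x":0.0015,"y":0,"z":-0.001,"roll":0}
    - {"hand":1,"x":0.0015,"y":0,"z":-0.003,"roll":0}
    - {"hand":1,"x":0.0015,"y":0,"z":-0.006,"roll":0}
    - {"hand":1,"x":0.0015,"y":0,"z":-0.01,"roll":0}
    - {"hand":1,"x":0.0015,"y":0,"z":-0.014,"roll":0}
    - {"hand":1,"x":0.0015,"y":0,"z":-0.018,"roll":0}
    - {"hand":1,"x":0.0015,"y":0,"z":-0.022,"roll":0}
    - {"hand":1,"x":0.0015,"y":0,"z":-0.026,"roll":0}
    - {"hand":1,"x":0.0015,"y":0,"z":-0.03,"roll":0}
    - {"hand":1,"x":0.0015,"y":0,"z":-0.034,"roll":0}

```text
time: 14.52
tool_pos: [0.4475, -0.0795, 0.1423]
tcp_rot: [-0.152, 3.135, -0.001]
wrist_force: [0.4, 0.1, -2.0]
width: 0.129
grip_force: 79.5
```

Emit:
servo_tool:
  targets:
    - {"hand":1,"x":0,"y":0,"z":-0.004,"roll":0}
    - {"hand":1,"x":0,"y":0,"z":-0.01,"roll":0}
    - {"hand":1,"x":0,"y":0,"z":-0.017,"roll":0}
    - {"hand":1,"x":0,"y":0,"z":-0.025,"roll":0}
    - {"hand":1,"x":0,"y":0,"z":-0.033,"roll":0}
    - {"hand":1,"x":0,"y":0,"z":-0.04,"roll":0}
    - {"hand":1,"x":0,"y":0,"z":-0.046,"roll":0}
    - {"hand":1,"x":0,"y":0,"z":-0.05,"roll":0}
    - {"hand":1,"x":0,"y":0,"z":-0.05,"roll":0}

```text
time: 15.27
tool_pos: [0.4465, -0.0794, 0.1669]
tcp_rot: [-0.153, 3.137, -0.0]
wrist_force: [0.1, -0.1, -2.2]
width: 0.13
grip_force: 79.5
```

```bash
python3 f.py
python3 - <<'E'
from h import *
s=cv2.cvtColor(read_camera('scene'),cv2.COLOR_RGB2BGR)[170:290,240:390]; t=cv2.cvtColor(read_camera('top'),cv2.COLOR_RGB2BGR)[170:270,260:390]
cv2.imwrite('pics/s6.png',np.hstack([cv2.resize(s,(450,360),interpolation=cv2.INTER_CUBIC),cv2.copyMakeBorder(cv2.resize(t,(350,269)),0,91,0,0,cv2.BORDER_CONSTANT)]))
E
```

```text
fwd 0.06067 left 0.00010 z 0.16626 Ffwd 0.21 Fleft 0.05 Fz -2.20 T [ 0.0162 -0.0256  0.0129] t 15.3667 w 0.12828464520923902
```

View pics/s6.png

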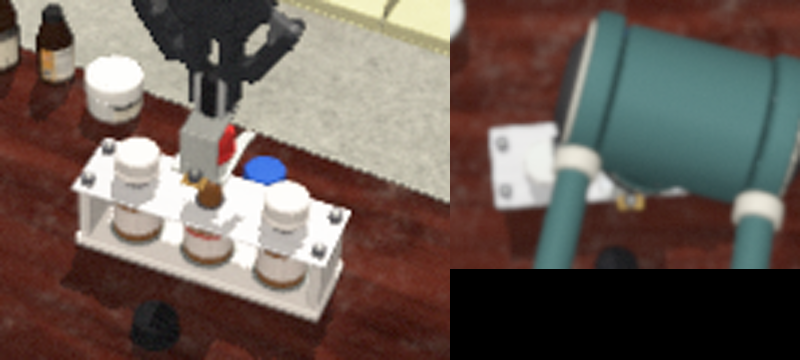

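The cap rides on the fork, the middle vial's neck is bare at (205,190), and both white caps are still on. Now I'll carry it to the tray.

```bash
python3 -c "
from h import *
to(.46,.327,.166,.12)"
```

```text
move x -0.1070 y 0.8060 z 0.0000 roll -0.0073 yaw now 0.0972 tilt [-0.0005  0.0001] t 15.5167
```

Emit:
servo_tool:
  targets:
    - {"hand":1,"x":-0.001,"y":0.006,"z":0,"roll":0}
    - {"hand":1,"x":-0.002,"y":0.018,"z":0,"roll":0}
    - {"hand":1,"x":-0.005,"y":0.036,"z":0,"roll":-0.001}
    - {"hand":1,"x":-0.008,"y":0.06,"z":0,"roll":-0.001}
    - {"hand":1,"x":-0.012,"y":0.09,"z":0,"roll":-0.001}
    - {"hand":1,"x":-0.017,"y":0.125,"z":0,"roll":-0.001}
    - {"hand":1,"x":-0.022,"y":0.165,"z":0,"roll":-0.002}
    - {"hand":1,"x":-0.027,"y":0.205,"z":0,"roll":-0.002}
    - {"hand":1,"x":-0.033,"y":0.245,"z":0,"roll":-0.002}
    - {"hand":1,"x":-0.038,"y":0.285,"z":0,"roll":-0.003}

```text
time: 16.35
tool_pos: [0.4509, 0.0661, 0.1662]
tcp_rot: [-0.168, 3.137, 0.0]
wrist_force: [-0.3, -0.5, -2.1]
width: 0.129
grip_force: 79.6
```

Emit:
servo_tool:
  targets:
    - {"hand":1,"x":-0.005,"y":0.04,"z":0,"roll":0}
    - {"hand":1,"x":-0.011,"y":0.08,"z":0,"roll":-0.001}
    - {"hand":1,"x":-0.016,"y":0.12,"z":0,"roll":-0.001}
    - {"hand":1,"x":-0.021,"y":0.16,"z":0,"roll":-0.001}
    - {"hand":1,"x":-0.027,"y":0.2,"z":0,"roll":-0.002}
    - {"hand":1,"x":-0.032,"y":0.24,"z":0,"roll":-0.002}
    - {"hand":1,"x":-0.037,"y":0.28,"z":0,"roll":-0.002}
    - {"hand":1,"x":-0.043,"y":0.32,"z":0,"roll":-0.003}
    - {"hand":1,"x":-0.048,"y":0.36,"z":0,"roll":-0.003}
    - {"hand":1,"x":-0.052,"y":0.395,"z":0,"roll":-0.003}

```text
time: 17.18
tool_pos: [0.4553, 0.2656, 0.1661]
tcp_rot: [0.184, -3.136, -0.001]
wrist_force: [-0.2, 0.4, -2.2]
width: 0.128
grip_force: 79.6
```

Emit:
servo_tool:
  targets:
    - {"hand":1,"x":-0.004,"y":0.032,"z":0,"roll":0}
    - {"hand":1,"x":-0.008,"y":0.06,"z":0,"roll":-0.001}
    - {"hand":1,"x":-0.011,"y":0.085,"z":0,"roll":-0.001}
    - {"hand":1,"x":-0.014,"y":0.105,"z":0,"roll":-0.001}
    - {"hand":1,"x":-0.016,"y":0.118,"z":0,"roll":-0.001}
    - {"hand":1,"x":-0.017,"y":0.126,"z":0,"roll":-0.001}
    - {"hand":1,"x":-0.017,"y":0.126,"z":0,"roll":-0.001}
    - {"hand":1,"x":-0.017,"y":0.126,"z":0,"roll":-0.001}

```text
time: 17.85
tool_pos: [0.4571, 0.3267, 0.1661]
tcp_rot: [0.187, -3.136, 0.001]
wrist_force: [-0.0, 0.0, -1.8]
width: 0.128
grip_force: 79.6
```

Run:
```python
from h import *
to(.46,.327,.06,.12)
st=bot.read_state(); print(st['tool_pos'],st['wrist_force'])
w=cv2.cvtColor(read_camera('wrist'),cv2.COLOR_RGB2BGR); s=cv2.cvtColor(read_camera('scene'),cv2.COLOR_RGB2BGR)[100:260,90:270]
cv2.imwrite('pics/s7.png',np.hstack([cv2.resize(w,(440,330)),cv2.resize(s,(360,320),interpolation=cv2.INTER_CUBIC)[:330] if 0 else cv2.resize(s,(360,330),interpolation=cv2.INTER_CUBIC)]))
```

```text
move x -0.0059 y -0.0000 z 0.2122 roll -0.0003 yaw now 0.1191 tilt [-0.0003 -0.0005] t 17.85
[0.4571 0.3267 0.1661] [-0.0297  0.0007 -1.7996]
```

View pics/s7.png

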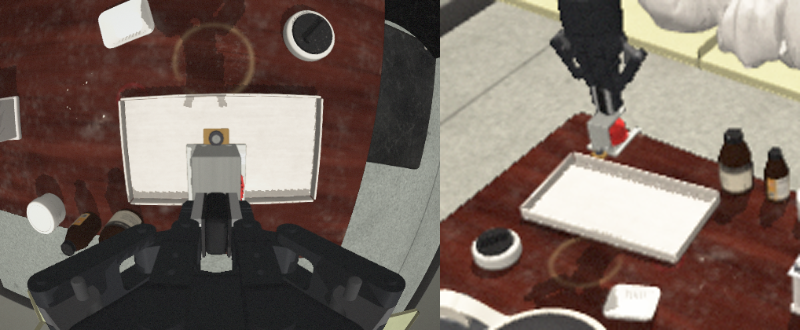

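The cap still lies on the fork and the puller is centred over the tray. I'll lower it.

Emit:
servo_tool:
  targets:
    - {"hand":1,"x":0,"y":0,"z":0.006,"roll":0}
    - {"hand":1,"x":-0.001,"y":0,"z":0.02,"roll":0}
    - {"hand":1,"x":-0.002,"y":0,"z":0.045,"roll":0}
    - {"hand":1,"x":-0.003,"y":0,"z":0.075,"roll":0}
    - {"hand":1,"x":-0.004,"y":0,"z":0.105,"roll":0}
    - {"hand":1,"x":-0.004,"y":0,"z":0.135,"roll":0}
    - {"hand":1,"x":-0.004,"y":0,"z":0.165,"roll":0}
    - {"hand":1,"x":-0.004,"y":0,"z":0.19,"roll":0}
    - {"hand":1,"x":-0.004,"y":0,"z":0.208,"roll":0}
    - {"hand":1,"x":-0.004,"y":0,"z":0.216,"roll":0}

```text
time: 18.78
tool_pos: [0.4578, 0.3263, 0.0558]
tcp_rot: [0.187, -3.133, 0.003]
wrist_force: [-0.1, 0.3, -3.3]
width: 0.126
grip_force: 79.6
```

Emit:
servo_tool:
  targets:
    - {"hand":1,"x":0,"y":0,"z":0.002,"roll":0}
    - {"hand":1,"x":0,"y":0,"z":0.004,"roll":0}
    - {"hand":1,"x":0,"y":0,"z":0.005,"roll":0}
    - {"hand":1,"x":0,"y":0,"z":0.005,"roll":0}

```text
time: 19.12
tool_pos: [0.4598, 0.3277, 0.0566]
tcp_rot: [-0.187, 3.135, 0.001]
wrist_force: [-0.3, -0.1, -2.6]
width: 0.129
grip_force: 79.6
```

```bash
python3 f.py; python3 -c "
from h import *
to(.4590,.327,.049,.1191)"
```

```text
fwd 0.11345 left 0.40393 z 0.05658 Ffwd 0.03 Fleft -0.47 Fz -2.18 T [ 0.0172 -0.0362  0.0198] t 19.2167 w 0.12852990566642178
move x 0.0014 y -0.0011 z 0.0150 roll 0.0001 yaw now 0.1193 tilt [0.0012 0.0008] t 19.2667
```

Emit:
servo_tool:
  targets:
    - {"hand":1,"x":0,"y":0,"z":0.004,"roll":0}
    - {"hand":1,"x":0,"y":0,"z":0.008,"roll":0}
    - {"hand":1,"x":0,"y":0,"z":0.011,"roll":0}
    - {"hand":1,"x":0,"y":0,"z":0.013,"roll":0}
    - {"hand":1,"x":0,"y":0,"z":0.014,"roll":0}
    - {"hand":1,"x":0,"y":0,"z":0.014,"roll":0}

```text
time: 19.77
tool_pos: [0.459, 0.3273, 0.0487]
tcp_rot: [0.187, -3.136, 0.0]
wrist_force: [0.9, -0.5, -1.8]
width: 0.126
grip_force: 79.7
```

```bash
python3 f.py
```

```text
fwd 0.11280 left 0.40357 z 0.04872 Ffwd 0.16 Fleft -0.46 Fz -1.59 T [-0.0896  0.0546 -0.0086] t 19.8667 w 0.12959717879048327
```

Emit:
servo_tool:
  targets:
    - {"hand":1,"x":0,"y":0,"z":0.001,"roll":0}
    - {"hand":1,"x":0,"y":0,"z":0.002,"roll":0}
    - {"hand":1,"x":0,"y":0,"z":0.002,"roll":0}

```text
time: 20.17
tool_pos: [0.4591, 0.3273, 0.0487]
tcp_rot: [0.187, -3.136, 0.0]
wrist_force: [-3.0, -2.3, 5.6]
width: 0.131
grip_force: 81.0
```

```bash
python3 f.py
```

```text
fwd 0.11285 left 0.40361 z 0.04870 Ffwd -3.14 Fleft -1.10 Fz 5.35 T [-0.352   0.4822 -0.0101] t 20.2667 w 0.13071451793884029
```

It is seated on the tray floor. I'll ease off the press and release.

Emit:
servo_tool:
  targets:
    - {"hand":1,"x":0,"y":0,"z":-0.0014,"roll":0}
    - {"hand":1,"x":0,"y":0,"z":-0.0014,"roll":0}
    - {"hand":0.6,"x":0,"y":0,"z":-0.0014,"roll":0}
    - {"hand":0.5,"x":0,"y":0,"z":-0.0014,"roll":0}
    - {"hand":0.4,"x":0,"y":0,"z":-0.0014,"roll":0}
    - {"hand":0.2,"x":0,"y":0,"z":-0.0014,"roll":0}
    - {"hand":0,"x":0,"y":0,"z":-0.0014,"roll":0}
    - {"hand":0,"x":0,"y":0,"z":-0.0014,"roll":0}
    - {"hand":0,"x":0,"y":0,"z":-0.0014,"roll":0}
    - {"hand":0,"x":0,"y":0,"z":-0.0014,"roll":0}
  grip_force: 20

```text
time: 21.15
tool_pos: [0.4591, 0.3273, 0.0484]
tcp_rot: [0.187, -3.136, 0.0]
wrist_force: [-0.4, -0.6, -0.3]
width: 0.499
grip_force: 0.0
```

Released; I'll go straight up and then back to where the arm clears the view.

Emit:
servo_tool:
  targets:
    - {"hand":0,"x":0,"y":0,"z":-0.02,"roll":0}
    - {"hand":0,"x":0,"y":0,"z":-0.06,"roll":0}
    - {"hand":0,"x":0,"y":0,"z":-0.11,"roll":0}
    - {"hand":0,"x":0,"y":0,"z":-0.17,"roll":0}
    - {"hand":0,"x":0,"y":0,"z":-0.23,"roll":0}
    - {"hand":0,"x":0,"y":0,"z":-0.29,"roll":0}
    - {"hand":0,"x":0,"y":0,"z":-0.34,"roll":0}
    - {"hand":0,"x":0,"y":0,"z":-0.36,"roll":0}
    - {"hand":0,"x":0,"y":0,"z":-0.36,"roll":0}

```text
time: 21.9
tool_pos: [0.461, 0.3285, 0.2327]
tcp_rot: [-0.187, 3.13, 0.006]
wrist_force: [0.1, -0.3, -0.1]
width: 0.496
grip_force: 0.0
```

Emit:
servo_tool:
  targets:
    - {"hand":0,"x":0.05,"y":0.03,"z":0,"roll":0}
    - {"hand":0,"x":0.1,"y":0.06,"z":0,"roll":0}
    - {"hand":0,"x":0.13,"y":0.1,"z":0,"roll":0}
    - {"hand":0,"x":0.15,"y":0.13,"z":0,"roll":0}
    - {"hand":0,"x":0.16,"y":0.16,"z":0,"roll":0}
    - {"hand":0,"x":0.16,"y":0.16,"z":0,"roll":0}
    - {"hand":0,"x":0.16,"y":0.16,"z":0,"roll":0}
    - {"hand":0,"x":0.16,"y":0.16,"z":0,"roll":0}

```text
time: 22.57
tool_pos: [0.3698, 0.3962, 0.2268]
tcp_rot: [0.187, -3.134, 0.004]
wrist_force: [0.6, 0.1, 0.3]
width: 0.5
grip_force: 0.0
```

Run:
```python
from h import *
st=bot.read_state(); print(st['tool_pos'],st['wrist_force'],st['time'])
w=cv2.cvtColor(read_camera('wrist'),cv2.COLOR_RGB2BGR); s=cv2.cvtColor(read_camera('scene'),cv2.COLOR_RGB2BGR)[130:330,100:460]
cv2.imwrite('pics/s8.png',np.hstack([cv2.resize(w,(360,270)),cv2.resize(s,(440,270),interpolation=cv2.INTER_CUBIC)]))
```

```text
[0.3698 0.3962 0.2268] [0.6337 0.1067 0.2539] 22.5667
```

View pics/s8.png

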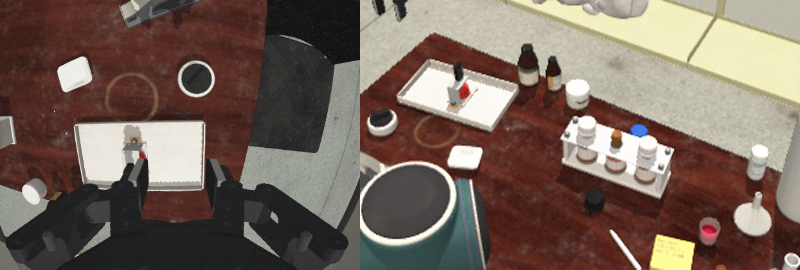

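The puller stands upright in the tray at scene crop (460,90) with the red cap on its fork. The red-capped vial is now open, the white caps are on, and the dose cup and tablet vial look undisturbed. I'll hand it in.

```bash
python3 -c "
from workcell import ticket
print(ticket.finish_job())"
```

```text
the job is handed in; nothing more can be done
None
```

I opened the red-capped vial and left the puller standing upright in the steel tray with the red cap still on its fork; the job was handed in at about 23 s, and no verdict came back.

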